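# Take the lid off the turned box on the carving stand

### The job

The turned box is clamped at a slant in the carving stand, set just so for carving its rim. Take its lid off by the knob: turn it anticlockwise until you feel its lug come to the gap in the mouth, draw it straight out along the box's axis so that the box does not shift in the clamp, and set it down gently, without dropping it, on the free part of the rubber mat, knob up, flat and wholly on the mat. Leave the other things where they are.

Things in the scene. Friction and masses are not known exactly. Their poses are not given: they have to be found in the camera images.
- lid: loose turned wooden lid, about 0.19 kg. Up its own z: spigot 91 mm across, z 0 to 15 mm, 1.5 mm play all round in the box's mouth; flange 125 mm across, z 15 to 21 at its edge, rests on the rim; dome to z = 31; neck 25 mm across; knob z = 44 to 70; top z = 74. At the spigot's foot, on +x, a lug 12 mm wide, 5 mm high sticks out 7 mm. Origin: centre of the spigot's underside; z to the knob
- lid_knob (a point): middle of the lid's knob, where to pinch it: a straight round cylinder 34 mm across and 26 mm tall about the lid's axis, 57 mm above the lid's origin and 26 mm above the dome. Axes as the lid's: at the start they lean with the box. Once the lid is set down level, this point is 57 mm above the mat
- box_rim (a point): centre of the turned wooden box's mouth; box 121 mm across. z: box axis, out of the mouth, leaning 20 to 35 degrees from vertical to the stand's -x; y level. A lip 8 mm deep in the mouth holds the lid's lug (2 mm play) but for one 25 mm gap, unseen: turn the lid 0.1 to 1.4 rad anticlockwise, seen from the knob. Only friction holds the tilt: over 7 N across the axis at the lid shifts it
- stand: fixed carving stand: grey steel base plate 160 x 160 x 12 mm bolted to the bench, short post, clevis with a level tilt pivot along its y, 90 mm above the bench, and a black clamp lever; above it a tilting head with a steel chuck 95 mm across. Origin: on the bench under the pivot; the head leans towards its -x
- mat: black non-slip rubber mat lying fixed on the bench, 300 x 280 x 4 mm (x, y, z). Origin under its centre, so its top is 4 mm above the origin. The wax tin and the cork block stand on it, one near each end of its x, and room for the lid is always left
- wax_tin: bystander on the mat: round aluminium wax tin, 77 mm across, 31 mm high; origin under its centre
- cork_block: bystander on the mat: cork sanding block 81 x 53 x 30 mm (x, y, z); origin under its centre
- gouge: bystander: woodturning gouge, 470 mm long, lying along its own x (handle 34 mm thick to -x), to the left; origin on the bench under its middle
- calipers: bystander: flat steel spring calipers, 200 x 110 x 12 mm; origin under its middle, x along its length
- oil_jar: bystander: brown glass jar, 70 mm across, 130 mm high, standing beyond the stand and the mat; origin under its centre
- bench_brush: bystander: bench brush about 260 x 45 x 35 mm along its own x; origin under its middle
Mind the look-alikes: they are no part of the job. Leave any blue or red look-alike of the lid alone.

How it is judged:
By the outcome, as a careful person would: the job done as asked, in the order asked, and still so for the second after the job is handed in, with the robot touching nothing.
It also fails if it takes over 58 s, if anything falls off the work surface, if the arm or the gripper's body presses on something with over 40 N, if the wrist force passes 120 N, or if a joint passes its speed limit or range.

### The arm

A 6-joint arm with a two-finger parallel gripper is mounted at the origin on the work surface. World frame = base frame: x ahead of the robot, y to its left, z up, the work surface at z = 0. Lengths are in m, angles in rad, forces in N, time in s.
With the tool pointing down it reaches from about 0.25 to 0.725 m from the base axis. Payload 4 kg.
Tool frame: the origin (TCP) lies on the centre line of the jaws, within the pads' length; the fingertips stand 22 mm ahead of it and the grasp point (between the pads) lies 3 mm ahead of it (bot.tip_reach is the distance from the TCP to the fingertips, in m); z points along the fingers, y is the line along which they close (so a half turn about z gives the same grasp; the last joint's range is limited). The gripper opens to 85 mm and grips with 20 to 120 N. Pads are 22 mm wide; open, the fingers measure 114 mm over their backs; the gripper's body (76 mm by 85 mm) begins 54 mm behind the grasp point. The pads swing forward as they close: fully open they stand 13 mm farther back than shut.
Start: joints at [-1.134, 0.241, 0.005, 1.335, 0, 1.571], TCP at [0.212, -0.453, 0.253] pointing down, gripper open.
Joint ranges: [-2.72, 2.72], [-1.05, 1.87], [-1.09, 1.28], [-1.99, 2.15], [-1.42, 1.44], [-3.14, 3.14]. Speed limits (rad/s): [2.79, 2.79, 3.14, 3.14, 3.14, 3.14].

### API

Orientations are given as a unit quaternion [x, y, z, w].
In Python, from workcell import bot gives the robot as it stands. The module is installed in compiled form; this text tells all that it offers.
- The arm moves only by the tool apply_moves, never from a script. Its argument "commands" is a list of rows, each a list of 4 numbers: the shift along the tool's x, y, z scaled (see below), then the turn about the tool's z scaled (see below). In form: [[tx, ty, tz, roll], ...]. A call has exactly 5 rows; each row shifts and turns the commanded pose from where the row before left it, along the tool's axes as they then stand; what a row does not reach is not made up. The controller multiplies each number of a shift by 20 mm and each number of a turn by 60 degrees. A row lasts 1/12 s, in which the tool goes at most 41.7 mm and 7.16 degrees, less where a joint would pass 70% of its speed; a pose out of reach is approached as far as the arm can. A call with a number of a shift or a turn outside -1 to 1 is refused whole. A call with a gripper value outside its range is refused whole. "claw" is the closure, from 0 (fully open) to 1 (shut), set as the call begins (left out, the last holds). The fingers move at their own pace and stop on an object; the grip force is fixed at half the most. Time passes only in rows, so rows that do not move let the fingers close, or fill a call up. It gives the time, the measured TCP pose, the force, the opening and the grip force at its end, in the units of the state.
- bot.get_obs(): the state, without advancing time (a new reading comes with each control period).
- bot.camera(name): name is "scene" or "top" or "wrist"; returns a dict with "image" (420x560x3 uint8, blue, green, red), "camera_matrix" (3x3 intrinsics, pixels), "R" (3x3) and "t" (3): a world point X has camera coordinates R X + t. Camera axes: x right, y down, z forward; pixel columns grow to the right and rows downward; lengths in m; the calibration is good to about 2 mm. A picture is of the moment at which its call begins. There is no depth.
- bot.job_done(): hands the job in; it is judged then, once.
The state is a dict: "clock": time; "joint_pos": joint angles; "joint_vel": joint speeds; "tau": joint torques, N m; "eef_pos": TCP position; "tool_rot": TCP orientation; "ft_force": force on the tool from outside, world axes, zero at the start; "ft_torque": the same for the moment, N m; "grip_width": finger opening in m; "grasp_force": force on a finger pad.
Only numpy, scipy, OpenCV 4.12 (cv2) and the standard library are available. Lean on these libraries where they do the work, as an engineer would, in place of code of your own. Each camera call takes 0.05 s, during which the arm holds its last target. There are 200 camera calls.

## Working session

There is one attempt and no reset: what is moved stays moved. The work goes in short steps, Python scripts to look and compute and a tool call to move; the robot and the scene stay as the last step left them, time stands still between calls to the robot, and variables do not carry over. Pictures are saved under pics/ and viewed, at most 10 in all, crops included, and the job is handed in when it is done.

Besides the shell and the picture viewer there is one more tool, called after ">>>" as name([rows], argument=value, ...), one row to a line, values as JSON. apply_moves: Moves the arm, as the interface text tells. Shifts and turns lie within -1 to 1; 1 stands for 20 mm of shift or 60 degrees of turn. Its arguments: {"type":"object","properties":{"commands":{"type":"array","items":{"type":"array","items":{"type":"number","minimum":-1,"maximum":1}}},"claw":{"type":"number"}},"required":["commands"]}

```bash
mkdir -p pics
python3 - <<'E'
from workcell import bot
import cv2,numpy as np
o=bot.get_obs()
for k in o: print(k,np.round(o[k],4))
ims=[]
for n in("scene","top"):
    c=bot.camera(n); cv2.imwrite(f"pics/{n}0.png",c["image"]); np.savez(f"{n}0.npz",**c)
    print(n,np.round(c["camera_matrix"],1).tolist(),np.round(c["R"],3).tolist(),np.round(c["t"],3))
print(bot.tip_reach)
E
```

```text
clock 0.0
joint_pos [-1.134   0.2414  0.0037  1.3352 -0.      1.5708]
joint_vel [ 0.0006 -0.0005 -0.0008 -0.0004  0.0013  0.0014]
tau [ 1.40000e-03 -3.72323e+01  2.52405e+01  1.70000e-02  2.00000e-04
 -0.00000e+00]
eef_pos [ 0.2113 -0.4525  0.2524]
tool_rot [ 9.762e-01  2.167e-01 -2.000e-04 -1.000e-03]
ft_force [0.1578 0.0066 0.1851]
ft_torque [ 0.0065 -0.0022 -0.0328]
grasp_force 0.0
grip_width 0.0855
scene [[505.2, 0.0, 275.3], [0.0, 505.2, 204.3], [0.0, 0.0, 1.0]] [[-0.498, 0.867, -0.001], [0.681, 0.39, -0.619], [-0.537, -0.31, -0.785]] [ 0.288 -0.269  2.135]
top [[464.9, 0.0, 284.9], [0.0, 464.9, 205.1], [0.0, 0.0, 1.0]] [[-0.023, -1.0, -0.013], [-0.987, 0.025, -0.159], [0.16, 0.009, -0.987]] [0.007 0.617 1.477]
0.022
```

View pics/scene0.png

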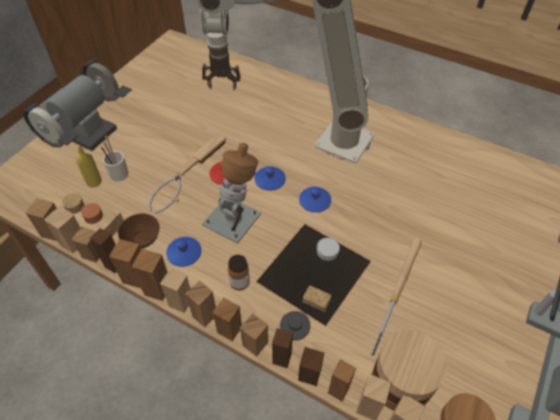

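View pics/top0.png

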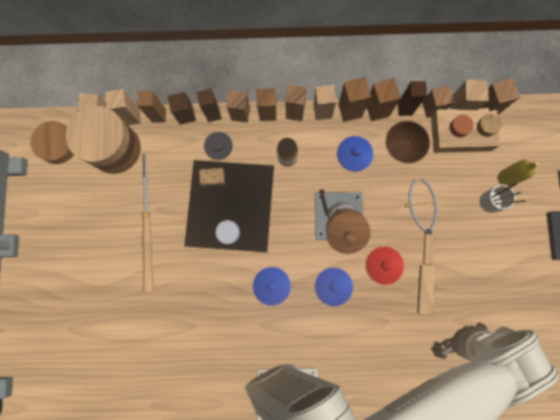

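The scene view shows the wooden lid on the clamped box at about (238,160). In the top view it is at (348,232). The candidates in the top view are:
- **Brown disc (348,232):** it sits on the stand with the grey plate under it, so it fits the description.
- **Blue lids (355,153), (271,286), (334,286) and the red lid (385,265):** these lie on the bench and are look-alikes.
- **Dark disc (218,146):** this lies on the bench beside the mat.

I'll confirm the brown one in an enlarged crop.

Run:
```python
import cv2,numpy as np
a=cv2.imread("pics/scene0.png")[130:245,190:290]; b=cv2.imread("pics/top0.png")[175:275,295:395]
A=cv2.resize(a,(400,460),interpolation=cv2.INTER_CUBIC);B=cv2.resize(b,(400,400),interpolation=cv2.INTER_CUBIC)
o=np.zeros((460,800,3),np.uint8);o[:,:400]=A;o[:400,400:]=B
cv2.imwrite("pics/crop0.png",o)
for n in("scene","top"):
    c=np.load(n+"0.npz");print(n,-c["R"].T@c["t"])
```

```text
scene [1.47227181 0.51688198 1.50968361]
top [ 0.37288994 -0.02131334  1.55623475]
```

View pics/crop0.png

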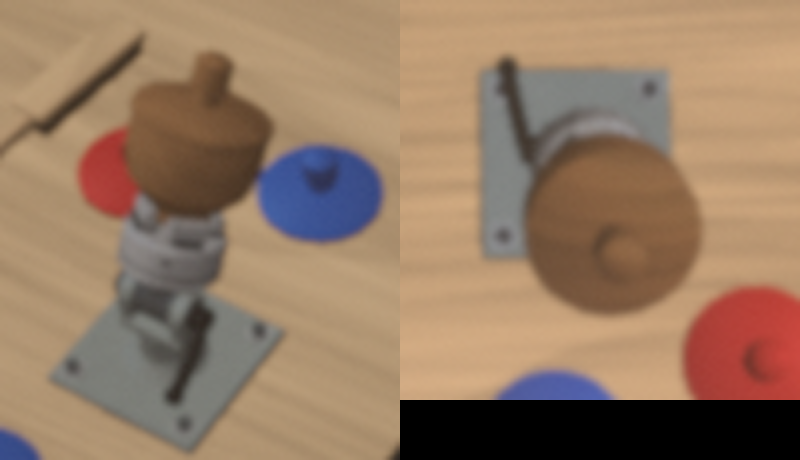

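The crop confirms it: the brown lid with its knob sits on the box clamped in the stand. The knob is at scene (243,147) and top (351,238), and the plate corners are visible in both views.

```bash
cat > h.py <<'E'
import numpy as np,cv2
def ray(c,p):
    d=c["R"].T@np.linalg.solve(c["camera_matrix"],[p[0],p[1],1.]); return -c["R"].T@c["t"],d/np.linalg.norm(d)
def plane(c,p,z):
    o,d=ray(c,p); return o+d*(z-o[2])/d[2]
def tri(rs):
    A=sum(np.eye(3)-np.outer(d,d) for o,d in rs);b=sum((np.eye(3)-np.outer(d,d))@o for o,d in rs)
    x=np.linalg.solve(A,b);return x,[np.linalg.norm(np.cross(x-o,d)) for o,d in rs]
def proj(c,X):
    q=c["camera_matrix"]@(c["R"]@X+c["t"]);return q[:2]/q[2]
E
python3 - <<'E'
from h import *
np.set_printoptions(precision=4,suppress=True)
s=dict(np.load("scene0.npz"));t=dict(np.load("top0.npz"))
for p in [(315,192.5),(361.7,192.5),(316,239.2)]: print("plate top",plane(t,p,.012))
for p in [(203,224.5),(261.2,213.2),(237.5,242.5)]: print("plate scene",plane(s,p,.012))
print("knob",tri([ray(t,(351.2,238)),ray(s,(243.1,146.5))]))
# brown lid silhouette in top
hsv=cv2.cvtColor(t["image"],cv2.COLOR_BGR2HSV)
print(hsv[225,335],hsv[220,420],hsv[160,250])
m=(hsv[...,2]<135)&(hsv[...,1]>90)&(hsv[...,0]<20); m[:180]=0;m[270:]=0;m[:,:300]=0;m[:,380:]=0
cs,_=cv2.findContours(m.astype(np.uint8),0,1);k=max(cs,key=cv2.contourArea);print("lid ell",cv2.fitEllipse(k))
g=(hsv[...,2]<70).astype(np.uint8); g[:150]=0;g[260:]=0;g[:,:180]=0;g[:,290:]=0
cs,_=cv2.findContours(g,0,1);k=max(cs,key=cv2.contourArea);r=cv2.minAreaRect(k);b=cv2.boxPoints(r);print("mat",[plane(t,p,.004) for p in b],plane(t,r[0],.004))
# things on mat
gm=(hsv[...,2]>90).astype(np.uint8)
hull=cv2.convexHull(k);mm=np.zeros_like(g);cv2.fillConvexPoly(mm,hull,1);mm=cv2.erode(mm,np.ones((5,5)))
cs,_=cv2.findContours(gm*mm,0,1)
for c in cs:
    if cv2.contourArea(c)>50:
        r=cv2.minAreaRect(c);print(r,plane(t,r[0],.034),r[1][0]*1.52/465,r[1][1]*1.52/465)
E
```

```text
plate top [ 0.663  -0.1102  0.012 ]
plate top [ 0.659  -0.2675  0.012 ]
plate top [ 0.5052 -0.1082  0.012 ]
plate scene [ 0.6621 -0.2566  0.012 ]
plate scene [ 0.5114 -0.0984  0.012 ]
plate scene [ 0.6661 -0.1044  0.012 ]
knob (array([ 0.4804, -0.1847,  0.2928]), [np.float64(0.0036594666123685457), np.float64(0.0036594666123685193)])
[ 13 128 126] [ 15  95 180] [ 15  99 190]
lid ell ((345.8694152832031, 231.67086791992188), (38.54297637939453, 41.78493118286133), 7.789374351501465)
mat [array([0.4997, 0.3252, 0.004 ]), array([0.7878, 0.3054, 0.004 ]), array([0.7585, 0.0334, 0.004 ]), array([0.4725, 0.0609, 0.004 ])] [0.6275 0.1811 0.004 ]
((227.0, 232.0), (24.0, 24.0), 90.0) [0.5341 0.1848 0.034 ] 0.07845161290322582 0.07845161290322582
((211.5, 176.0), (16.0, 25.0), 90.0) [0.7241 0.2363 0.034 ] 0.05230107526881721 0.08172043010752689
```

>>> apply_moves([
  [0, 0, -1, 0.083],
  [0, 0, -1, 0.083],
  [0, 0, -1, 0.083],
  [0, 0, -1, 0.083],
  [0, 0, -1, 0.083],
], claw=0.3)

```text
clock: 0.52
eef_pos: [0.2114, -0.4527, 0.3537]
tool_rot: [1.0, -0.001, -0.0, -0.001]
ft_force: [-0.6, -0.6, -0.2]
grip_width: 0.0598
grasp_force: 0.0
```

>>> apply_moves([
  [0.8, -0.9, -0.2, 0],
  [0.8, -0.9, -0.2, 0],
  [0.8, -0.9, -0.2, 0],
  [0.8, -0.9, -0.2, 0],
  [0.8, -0.9, -0.2, 0],
])

```text
clock: 0.93
eef_pos: [0.2917, -0.3619, 0.3731]
tool_rot: [1.0, 0.001, -0.0, -0.0]
ft_force: [1.1, 0.8, 0.5]
grip_width: 0.0596
grasp_force: 0.0
```

>>> apply_moves([
  [0.8, -0.9, -0.2, 0],
  [0.8, -0.9, -0.2, 0],
  [0.8, -0.9, -0.2, 0],
  [0.8, -0.9, -0.2, 0],
  [0.8, -0.9, -0.2, 0],
])

```text
clock: 1.35
eef_pos: [0.3716, -0.2716, 0.3931]
tool_rot: [1.0, 0.001, -0.0, -0.0]
ft_force: [-0.4, -0.1, 0.3]
grip_width: 0.0599
grasp_force: 0.0
```

>>> apply_moves([
  [0.8, -0.9, -0.2, 0],
  [0.8, -0.9, -0.2, 0],
  [0.8, -0.9, -0.2, 0],
  [0.8, -0.9, -0.2, 0],
  [0, 0, 0, 0],
])

```text
clock: 1.77
eef_pos: [0.4372, -0.198, 0.4092]
tool_rot: [1.0, 0.003, 0.0, -0.001]
ft_force: [-0.4, -0.5, -0.1]
grip_width: 0.0596
grasp_force: 0.0
```

Run:
```python
from workcell import bot
import cv2,numpy as np
c=bot.camera("wrist"); cv2.imwrite("pics/w1.png",c["image"]); np.savez("w1.npz",**c)
o=bot.get_obs();print(o["eef_pos"],o["tool_rot"],o["joint_pos"],-c["R"].T@c["t"],np.round(c["R"],3).tolist(),c["camera_matrix"][0])
```

```text
[ 0.43600536 -0.19923634  0.40888773] [ 9.99995708e-01  2.90871618e-03 -3.06532723e-04 -1.69820004e-04] [-4.28656056e-01  1.91516442e-01  3.42570228e-01  1.72254904e+00
  5.20584515e-05  2.70711914e+00] [ 0.50420308 -0.19726114  0.52977186] [[0.006, -1.0, 0.0], [-0.965, -0.006, 0.264], [-0.264, -0.002, -0.965]] [356.82079068   0.         273.1845333 ]
```

View pics/w1.png

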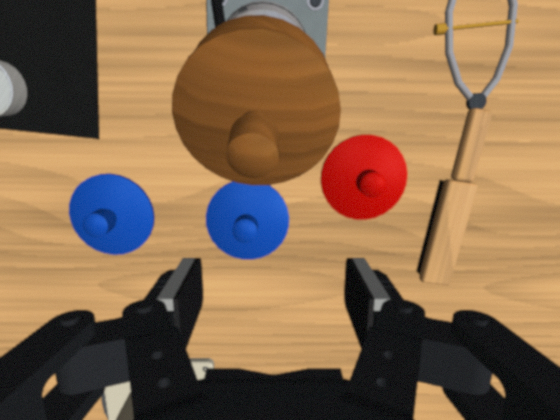

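The wrist view shows the brown lid with its flange centred near (256,100) and its knob top near (253,150). The blue lids are at (112,213) and (247,219) and the red one at (364,177). I'll take a second wrist view from a shifted place for triangulation.

>>> apply_moves([
  [-0.4, -1, 0, 0],
  [-0.4, -1, 0, 0],
  [-0.4, -1, 0, 0],
  [-0.4, -1, 0, 0],
  [0, 0, 0, 0],
])

```text
clock: 2.23
eef_pos: [0.4008, -0.1189, 0.4096]
tool_rot: [1.0, 0.002, -0.0, -0.0]
ft_force: [-0.8, -0.3, 0.6]
grip_width: 0.0597
grasp_force: 0.0
```

Run:
```python
from workcell import bot
import cv2,numpy as np
c=bot.camera("wrist"); np.savez("w2.npz",**c)
w1=np.load("w1.npz")["image"]
a=cv2.resize(w1[0:200,155:355],(400,400),interpolation=cv2.INTER_CUBIC)
b=cv2.resize(c["image"][0:200,260:460],(400,400),interpolation=cv2.INTER_CUBIC)
cv2.imwrite("pics/w12.png",np.hstack([a,b]))
o=bot.get_obs();print(o["eef_pos"],o["tool_rot"],-c["R"].T@c["t"])
```

```text
[ 0.40167636 -0.12018523  0.40954567] [9.99998460e-01 1.74322750e-03 4.52693213e-05 1.99873058e-04] [ 0.46798253 -0.11835926  0.53016377]
```

View pics/w12.png

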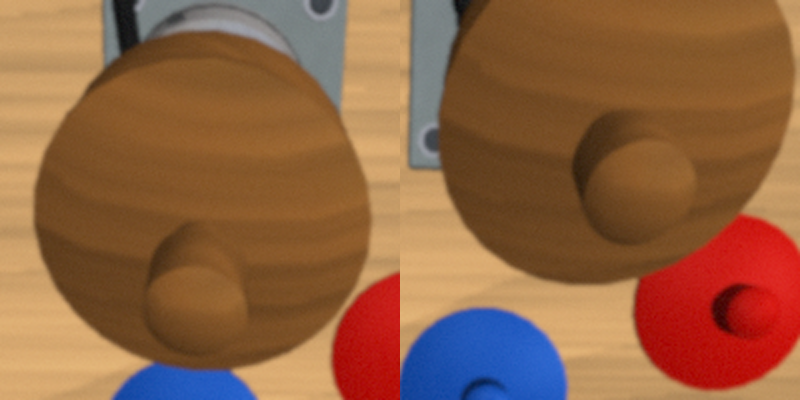

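The left crop shows the knob's top disc centred at (253,155) in w1. The right crop shows it at (380.5,95.5) in w2, and the plate's near-left corner at (265,84) in w2.

Run:
```python
from h import *
np.set_printoptions(precision=4,suppress=True)
L=lambda n:dict(np.load(n+".npz"))
w1,w2,s,t=L("w1"),L("w2"),L("scene0"),L("top0")
print("knobtop w1w2",tri([ray(w1,(253.2,155)),ray(w2,(380.5,95.5))]))
print("with top",tri([ray(w1,(253.2,155)),ray(w2,(380.5,95.5)),ray(t,(351.2,238.5))]))
print("corner w2",plane(w2,(265,84),.012), "top",plane(t,(316,239.2),.012))
# model check: given hypothesised pivot & tilt, project
P=np.array([.584,-.186,.09])
K=tri([ray(w1,(253.2,155)),ray(w2,(380.5,95.5))])[0]
for th in np.radians([24,27,30]):
    a=np.array([-np.sin(th),0,np.cos(th)]); u=np.array([np.cos(th),0,np.sin(th)]); v=np.array([0,1.,0])
    for n,w in(("w1",w1),("w2",w2)):
        c=K-a*.049 # z=21 flange edge
        q=np.array([proj(w,c+.0625*(np.cos(f)*u+np.sin(f)*v)) for f in np.linspace(0,2*np.pi,180)])
        print(np.degrees(th),n,"flange extents",q.min(0),q.max(0))
d=K-P;print("tilt from pivot",np.degrees(np.arctan2(-d[0],d[2])),np.degrees(np.arctan2(d[1],d[2])),np.linalg.norm(d))
```

```text
knobtop w1w2 (array([ 0.4786, -0.1846,  0.2994]), [np.float64(7.681212155801011e-05), np.float64(7.681212155792259e-05)])
with top (array([ 0.4791, -0.1852,  0.3014]), [np.float64(0.0005874990580056038), np.float64(0.001277376701979775), np.float64(0.0018285268363115244)])
corner w2 [ 0.5065 -0.1073  0.012 ] top [ 0.5052 -0.1082  0.012 ]
24.000000000000004 w1 flange extents [171.2846  29.8232] [340.3646 189.3332]
24.000000000000004 w2 flange extents [278.2569 -35.2623] [455.8487 146.4444]
27.0 w1 flange extents [170.4749  26.7589] [340.9009 184.6519]
27.0 w2 flange extents [278.3019 -39.7132] [457.7289 141.7325]
29.999999999999996 w1 flange extents [169.5846  23.9457] [341.4671 179.9311]
29.999999999999996 w2 flange extents [278.3493 -43.9514] [459.7207 136.9494]
tilt from pivot 26.708562671208472 0.3891703629398392 0.23446556610331018
```

Both flange outlines agree on a tilt of about 26.9°. That puts the knob's middle near (0.485, -0.185, 0.288). I'll pre-roll +15° and go above it.

>>> apply_moves([
  [0.83, 0.65, 0, 0],
  [0.83, 0.65, 0, 0],
  [0.83, 0.65, 0, 0],
  [0.83, 0.65, 0, 0],
  [0.83, 0.65, 0, 0],
])

```text
clock: 2.7
eef_pos: [0.4865, -0.1876, 0.4087]
tool_rot: [1.0, 0.0, -0.0, 0.0]
ft_force: [-0.2, -0.5, 0.9]
grip_width: 0.0596
grasp_force: 0.0
```

>>> apply_moves([
  [0, 0, 0.8, 0.083],
  [0, 0, 0.8, 0.083],
  [0, 0, 0.8, 0.083],
  [0, 0, 0, 0],
  [0, 0, 0, 0],
])

```text
clock: 3.12
eef_pos: [0.4853, -0.1864, 0.3602]
tool_rot: [0.992, -0.129, -0.001, -0.0]
ft_force: [-0.4, 0.1, 1.0]
grip_width: 0.0599
grasp_force: 0.0
```

Run:
```python
from workcell import bot
o=bot.get_obs();print(o["eef_pos"],o["tool_rot"],o["joint_pos"],o["ft_force"],o["ft_torque"])
```

```text
[ 0.4852923  -0.18641457  0.3602314 ] [ 9.91704781e-01 -1.28528063e-01 -1.46184361e-03 -1.63411011e-04] [-3.66548842e-01  2.67544071e-01  3.15311282e-01  1.62148199e+00
 -3.70696946e-04  3.03281381e+00] [-0.41722341  0.09764104  1.0122666 ] [-0.01731865 -0.05055905 -0.06000726]
```

>>> apply_moves([
  [-0.02, -0.07, 0.9, 0],
  [0, 0, 0.9, 0],
  [0, 0, 0.9, 0],
  [0, 0, 0.75, 0],
  [0, 0, 0, 0],
])

```text
clock: 3.53
eef_pos: [0.4849, -0.1841, 0.2905]
tool_rot: [0.992, -0.128, -0.002, -0.0]
ft_force: [-0.5, -0.4, 0.2]
grip_width: 0.0598
grasp_force: 0.0
```

>>> apply_moves([
  [0, 0, 0, 0],
  [0, 0, 0, 0],
  [0, 0, 0, 0],
  [0, 0, 0, 0],
  [0, 0, 0, 0],
], claw=0.5)

```text
clock: 3.95
eef_pos: [0.4863, -0.1842, 0.2933]
tool_rot: [0.992, -0.129, 0.001, 0.0]
ft_force: [-0.6, -1.1, -0.3]
grip_width: 0.043
grasp_force: 0.0
```

```bash
cat > s.py <<'E'
from workcell import bot
import numpy as np
from scipy.spatial.transform import Rotation as R
np.set_printoptions(precision=4,suppress=True)
o=bot.get_obs();M=R.from_quat(o["tool_rot"]).as_matrix()
print(round(float(o["clock"]),2),o["eef_pos"],"yaw",np.degrees(np.arctan2(M[1,0],M[0,0])).round(2),"z",M[:,2],"F",o["ft_force"],"T",o["ft_torque"],"w",o["grip_width"],o["grasp_force"],"j6",o["joint_pos"][5])
E
python3 s.py
```

```text
3.95 [ 0.4863 -0.1842  0.2933] yaw -14.8 z [ 0.0017 -0.0007 -1.    ] F [-0.5816 -1.0517 -0.2522] T [ 0.0268  0.0442 -0.0063] w 0.04296890235144487 0.0 j6 3.037891118107184
```

>>> apply_moves([
  [0, 0, 0, 0],
  [0, 0, 0, 0],
  [0, 0, 0, 0],
  [0, 0, 0, 0],
  [0, 0, 0, 0],
], claw=1)

```text
clock: 4.37
eef_pos: [0.4859, -0.1839, 0.294]
tool_rot: [0.992, -0.129, 0.001, 0.0]
ft_force: [-3.0, 0.1, 6.2]
grip_width: 0.0331
grasp_force: 58.9
```

```bash
python3 s.py
```

```text
4.37 [ 0.4859 -0.1839  0.294 ] yaw -14.78 z [ 0.0019 -0.0003 -1.    ] F [-2.9506  0.0612  6.1599] T [0.4165 0.4844 0.1211] w 0.03305219683637381 58.94823554903269 j6 3.037544120084245
```

>>> apply_moves([
  [0, 0, 0, -0.05],
  [0, 0, 0, -0.05],
  [0, 0, 0, -0.05],
  [0, 0, 0, -0.05],
  [0, 0, 0, 0],
])

```text
clock: 4.78
eef_pos: [0.4857, -0.1845, 0.2933]
tool_rot: [1.0, -0.025, 0.0, 0.001]
ft_force: [-2.5, -0.3, 5.4]
grip_width: 0.0322
grasp_force: 59.3
```

```bash
python3 s.py
```

```text
4.78 [ 0.4857 -0.1845  0.2933] yaw -2.83 z [ 0.0006 -0.0015 -1.    ] F [-2.4612 -0.2899  5.4115] T [-0.4037  0.3946 -0.2363] w 0.03221490548300857 59.31287128245458 j6 2.8285717845666447
```

>>> apply_moves([
  [-0.045, 0, -0.09, 0],
  [-0.045, 0, -0.09, 0],
  [0, 0, 0, 0],
  [0, 0, 0, 0],
  [0, 0, 0, 0],
])

```text
clock: 5.2
eef_pos: [0.4856, -0.1843, 0.2956]
tool_rot: [1.0, -0.025, 0.001, 0.0]
ft_force: [6.0, -1.6, -3.3]
grip_width: 0.0322
grasp_force: 61.3
```

```bash
python3 s.py
```

```text
5.2 [ 0.4856 -0.1843  0.2956] yaw -2.83 z [ 0.0024 -0.0008 -1.    ] F [ 5.9726 -1.5803 -3.3483] T [-0.5512 -0.8081 -0.0067] w 0.0322117270897543 61.28499140962958 j6 2.828165231879967
```

>>> apply_moves([
  [0.06, 0, 0, 0],
  [0, 0, 0, -0.05],
  [0, 0, 0, -0.05],
  [0, 0, 0, -0.05],
  [0, 0, 0, -0.05],
])

```text
clock: 5.62
eef_pos: [0.4841, -0.1855, 0.296]
tool_rot: [0.997, 0.079, -0.002, 0.002]
ft_force: [-8.2, -2.6, 5.6]
grip_width: 0.0328
grasp_force: 64.2
```

```bash
python3 s.py
```

```text
5.62 [ 0.4841 -0.1855  0.296 ] yaw 9.07 z [-0.0028 -0.0035 -1.    ] F [-8.1889 -2.5876  5.6043] T [-1.3809  1.6402 -0.8051] w 0.03279466525221274 64.20783024395831 j6 2.619712698015454
```

>>> apply_moves([
  [0, 0, 0, 0],
  [0, 0, 0, 0],
  [0, 0, 0, 0],
  [0, 0, 0, 0],
  [0, 0, 0, 0],
])

```text
clock: 6.03
eef_pos: [0.4841, -0.1854, 0.296]
tool_rot: [0.997, 0.078, -0.001, 0.002]
ft_force: [-4.1, -5.1, 2.1]
grip_width: 0.0323
grasp_force: 63.2
```

```bash
python3 s.py
```

```text
6.03 [ 0.4841 -0.1854  0.296 ] yaw 8.99 z [-0.0026 -0.0035 -1.    ] F [-4.1475 -5.0984  2.1474] T [-1.6817  0.7737 -0.4975] w 0.03231542750050944 63.22218912653625 j6 2.6211691859140043
```

>>> apply_moves([
  [0, 0, 0, 0],
  [0, 0, 0, 0],
  [0.03, 0, 0.09, 0],
  [0, 0, 0.05, 0],
  [0, 0, 0, 0],
], claw=0.5)

```text
clock: 6.45
eef_pos: [0.4859, -0.1834, 0.2926]
tool_rot: [0.997, 0.08, -0.0, -0.0]
ft_force: [0.3, 0.3, 0.4]
grip_width: 0.0427
grasp_force: 0.0
```

```bash
python3 s.py
```

```text
6.45 [ 0.4859 -0.1834  0.2926] yaw 9.21 z [-0.0005  0.0009 -1.    ] F [0.2788 0.2705 0.3576] T [ 0.0184  0.0348 -0.0245] w 0.04267100589234235 0.0 j6 2.6195601296225304
```

>>> apply_moves([
  [0, 0, 0, 0],
  [0, 0, 0, 0],
  [0, 0, 0, 0],
  [0, 0, 0, 0],
  [0, 0, 0, 0],
], claw=1)

```text
clock: 6.87
eef_pos: [0.4857, -0.1837, 0.2938]
tool_rot: [0.997, 0.08, 0.0, 0.0]
ft_force: [-3.2, 2.2, 5.4]
grip_width: 0.0326
grasp_force: 59.9
```

```bash
python3 s.py
```

```text
6.87 [ 0.4857 -0.1837  0.2938] yaw 9.18 z [ 0.0004 -0.0001 -1.    ] F [-3.178   2.2134  5.3984] T [-0.0059  0.5421 -0.1849] w 0.032608691947712744 59.91231735795736 j6 2.6197066440535366
```

>>> apply_moves([
  [-0.04, -0.006, -0.08, 0],
  [-0.04, -0.006, -0.08, 0],
  [0, 0, 0, 0],
  [0, 0, 0, 0],
  [0, 0, 0, 0],
])

```text
clock: 7.28
eef_pos: [0.4852, -0.184, 0.2959]
tool_rot: [0.997, 0.08, 0.001, -0.0]
ft_force: [4.7, -0.2, -4.3]
grip_width: 0.0328
grasp_force: 59.8
```

```bash
python3 s.py
```

```text
7.28 [ 0.4852 -0.184   0.2959] yaw 9.2 z [ 0.0012  0.0001 -1.    ] F [ 4.7365 -0.2099 -4.3085] T [-0.11   -1.0559 -0.0417] w 0.03278653869335383 59.822869431227446 j6 2.6183149378385293
```

>>> apply_moves([
  [0.08, 0.012, 0.16, 0],
  [0, 0, 0, 0.1],
  [0, 0, 0, 0.1],
  [0, 0, 0, 0.1],
  [0, 0, 0, 0.1],
], claw=0.4)

```text
clock: 7.7
eef_pos: [0.485, -0.1837, 0.2929]
tool_rot: [0.991, -0.131, -0.001, -0.0]
ft_force: [0.1, 0.3, -1.0]
grip_width: 0.0512
grasp_force: 0.0
```

```bash
python3 s.py
```

```text
7.7 [ 0.485  -0.1837  0.2929] yaw -15.11 z [-0.0021  0.0003 -1.    ] F [ 0.0972  0.2549 -1.0018] T [ 0.0093  0.0079 -0.0347] w 0.05115866852973301 0.0 j6 3.0434777699269393
```

>>> apply_moves([
  [0, 0, 0, 0],
  [0, 0, 0, 0],
  [0, 0, 0, 0],
  [0, 0, 0, 0],
  [0, 0, 0, 0],
], claw=1)

```text
clock: 8.12
eef_pos: [0.485, -0.1838, 0.294]
tool_rot: [0.992, -0.127, -0.0, 0.0]
ft_force: [-2.7, 0.0, 5.1]
grip_width: 0.0328
grasp_force: 59.1
```

```bash
python3 s.py
```

```text
8.12 [ 0.485  -0.1838  0.294 ] yaw -14.64 z [-0.0008 -0.     -1.    ] F [-2.6623  0.0416  5.1445] T [0.3024 0.5255 0.2039] w 0.03284138773756912 59.13948814384639 j6 3.035044790196827
```

>>> apply_moves([
  [0, 0, 0, -0.053],
  [0, 0, 0, -0.053],
  [0, 0, 0, -0.053],
  [0, 0, 0, -0.053],
  [0, 0, 0, 0],
])

```text
clock: 8.53
eef_pos: [0.486, -0.1845, 0.294]
tool_rot: [1.0, -0.017, 0.001, 0.001]
ft_force: [-0.5, -0.9, 3.1]
grip_width: 0.0322
grasp_force: 59.5
```

>>> apply_moves([
  [-0.04, 0, -0.08, 0],
  [-0.04, 0, -0.08, 0],
  [0, 0, 0, 0],
  [0, 0, 0, 0],
  [0, 0, 0, 0],
])

```text
clock: 8.95
eef_pos: [0.486, -0.1844, 0.2955]
tool_rot: [1.0, -0.018, 0.001, 0.0]
ft_force: [8.1, -2.4, -5.3]
grip_width: 0.0321
grasp_force: 61.4
```

```bash
python3 s.py
```

```text
8.95 [ 0.486  -0.1844  0.2955] yaw -2.07 z [ 0.0024 -0.001  -1.    ] F [ 8.0996 -2.4126 -5.3296] T [-0.7414 -1.3526 -0.0276] w 0.03214481319449918 61.37274637003429 j6 2.815166276869198
```

>>> apply_moves([
  [0.08, 0, 0.16, 0],
  [0, 0, 0, 0],
  [0, 0, 0, 0],
  [0, 0, 0, 0],
  [0, 0, 0, 0],
], claw=0.5)

```text
clock: 9.37
eef_pos: [0.4856, -0.1837, 0.2931]
tool_rot: [1.0, -0.018, -0.0, -0.0]
ft_force: [-0.8, 0.2, -0.6]
grip_width: 0.0427
grasp_force: 0.0
```

>>> apply_moves([
  [0, 0, 0, 0],
  [0, 0, 0, 0],
  [0, 0, 0, 0],
  [0, 0, 0, 0],
  [0, 0, 0, 0],
], claw=1)

```text
clock: 9.78
eef_pos: [0.4857, -0.1839, 0.2936]
tool_rot: [1.0, -0.018, 0.0, 0.0]
ft_force: [-1.9, 0.4, 4.8]
grip_width: 0.0324
grasp_force: 59.9
```

>>> apply_moves([
  [0, 0, 0, -0.053],
  [0, 0, 0, -0.053],
  [0, 0, 0, -0.053],
  [0, 0, 0, -0.053],
  [0, 0, 0, 0],
])

```text
clock: 10.2
eef_pos: [0.4872, -0.1836, 0.2947]
tool_rot: [0.996, 0.093, 0.002, 0.0]
ft_force: [0.8, 4.3, 6.3]
grip_width: 0.032
grasp_force: 67.9
```

```bash
python3 s.py
```

```text
10.2 [ 0.4872 -0.1836  0.2947] yaw 10.64 z [ 0.0047  0.     -1.    ] F [0.7638 4.3253 6.3271] T [ 0.0142 -0.221  -0.6219] w 0.03202417011291384 67.86115502938628 j6 2.594686154054756
```

>>> apply_moves([
  [0, 0, 0, 0],
  [0, 0, 0, 0],
  [0, 0, 0, 0],
  [0, 0, 0, 0],
  [0, 0, 0, 0],
], claw=0.5)

```text
clock: 10.62
eef_pos: [0.4857, -0.1839, 0.2926]
tool_rot: [0.996, 0.093, -0.0, -0.0]
ft_force: [-0.7, 0.3, -0.4]
grip_width: 0.0429
grasp_force: 0.0
```

>>> apply_moves([
  [0, 0, 0, 0],
  [0, 0, 0, 0],
  [0, 0, 0, 0],
  [0, 0, 0, 0],
  [0, 0, 0, 0],
], claw=1)

```text
clock: 11.03
eef_pos: [0.4855, -0.184, 0.2937]
tool_rot: [0.996, 0.092, -0.0, 0.0]
ft_force: [-4.2, 0.7, 4.9]
grip_width: 0.0327
grasp_force: 60.2
```

```bash
python3 s.py
```

```text
11.03 [ 0.4855 -0.184   0.2937] yaw 10.6 z [-0.0001 -0.0007 -1.    ] F [-4.1584  0.6954  4.9489] T [-0.2335  0.6323 -0.211 ] w 0.032698572634501884 60.15779373468831 j6 2.594614993292266
```

>>> apply_moves([
  [-0.03, -0.006, -0.08, 0],
  [-0.03, -0.006, -0.08, 0],
  [0, 0, 0, 0],
  [0, 0, 0, 0],
  [0, 0, 0, 0],
])

```text
clock: 11.45
eef_pos: [0.4852, -0.1838, 0.2957]
tool_rot: [0.996, 0.093, 0.0, -0.0]
ft_force: [3.8, -1.3, -3.5]
grip_width: 0.0327
grasp_force: 59.8
```

```bash
python3 s.py
```

```text
11.45 [ 0.4852 -0.1838  0.2957] yaw 10.64 z [ 0.0001  0.0005 -1.    ] F [ 3.768  -1.3075 -3.4777] T [-0.1173 -0.6864 -0.0956] w 0.03272068840870253 59.83644477557391 j6 2.5935546762933814
```

>>> apply_moves([
  [-0.02, -0.003, -0.08, 0],
  [0, 0, 0, 0],
  [0, 0, 0, 0],
  [0, 0, 0, 0],
  [0, 0, 0, 0],
])

```text
clock: 11.87
eef_pos: [0.4857, -0.1839, 0.2972]
tool_rot: [0.996, 0.093, 0.001, -0.0]
ft_force: [7.7, -1.4, -8.1]
grip_width: 0.0331
grasp_force: 60.2
```

```bash
python3 s.py
```

```text
11.87 [ 0.4857 -0.1839  0.2972] yaw 10.63 z [ 0.0018  0.0003 -1.    ] F [ 7.7228 -1.3614 -8.0523] T [-0.2852 -1.2626 -0.2095] w 0.03311428588005673 60.165430940687656 j6 2.593508547308161
```

>>> apply_moves([
  [0.08, 0.015, 0.24, 0],
  [0, 0, 0, 0],
  [0, 0, 0, 0.117],
  [0, 0, 0, 0.117],
  [0, 0, 0, 0.117],
], claw=0.45)

```text
clock: 12.28
eef_pos: [0.4853, -0.1837, 0.2933]
tool_rot: [0.996, -0.094, -0.0, -0.0]
ft_force: [-0.6, 0.5, -0.3]
grip_width: 0.047
grasp_force: 0.0
```

>>> apply_moves([
  [0, 0, 0, 0],
  [0, 0, 0, 0],
  [0, 0, 0, 0],
  [0, 0, 0, 0],
  [0, 0, 0, 0],
], claw=1)

```text
clock: 12.7
eef_pos: [0.4853, -0.1838, 0.2942]
tool_rot: [0.996, -0.09, 0.0, 0.0]
ft_force: [-3.4, -0.6, 5.9]
grip_width: 0.0327
grasp_force: 59.9
```

```bash
python3 s.py
```

```text
12.7 [ 0.4853 -0.1838  0.2942] yaw -10.28 z [ 0.0002 -0.     -1.    ] F [-3.393  -0.5949  5.8978] T [0.3966 0.6582 0.2364] w 0.03273481682487121 59.920486552873626 j6 2.958999128006882
```

>>> apply_moves([
  [0, 0, 0, -0.05],
  [0, 0, 0, -0.05],
  [0, 0, 0, -0.05],
  [0, 0, 0, -0.05],
  [0, 0, 0, 0],
])

```text
clock: 13.12
eef_pos: [0.4858, -0.1846, 0.2947]
tool_rot: [1.0, 0.014, 0.001, 0.001]
ft_force: [-2.0, 1.2, 6.0]
grip_width: 0.032
grasp_force: 59.5
```

```bash
python3 s.py
```

```text
13.12 [ 0.4858 -0.1846  0.2947] yaw 1.64 z [ 0.0017 -0.0023 -1.    ] F [-1.9559  1.1541  5.9831] T [-0.4533  0.3301 -0.7331] w 0.03203036282249067 59.52376164634188 j6 2.7507516009699495
```

>>> apply_moves([
  [-0.03, 0, -0.08, 0],
  [-0.03, 0, -0.08, 0],
  [-0.01, 0, -0.05, 0],
  [0, 0, 0, 0],
  [0, 0, 0, 0],
])

```text
clock: 13.53
eef_pos: [0.4862, -0.1849, 0.2962]
tool_rot: [1.0, 0.014, 0.001, 0.001]
ft_force: [7.1, -2.6, -5.8]
grip_width: 0.0321
grasp_force: 60.8
```

```bash
python3 s.py
```

```text
13.53 [ 0.4862 -0.1849  0.2962] yaw 1.64 z [ 0.002  -0.0016 -1.    ] F [ 7.0892 -2.579  -5.8191] T [-0.8882 -1.2672 -0.2975] w 0.03214206118990675 60.82649195072008 j6 2.7500752292014723
```

Run:
```python
from workcell import bot
import cv2,numpy as np
c=bot.camera("wrist"); np.savez("w3.npz",**c); t=bot.camera("top"); np.savez("top1.npz",**t)
b=cv2.resize(t["image"][175:275,295:395],(420,420),interpolation=cv2.INTER_CUBIC)
cv2.imwrite("pics/w3.png",np.hstack([c["image"][:,90:470],b]))
```

View pics/w3.png

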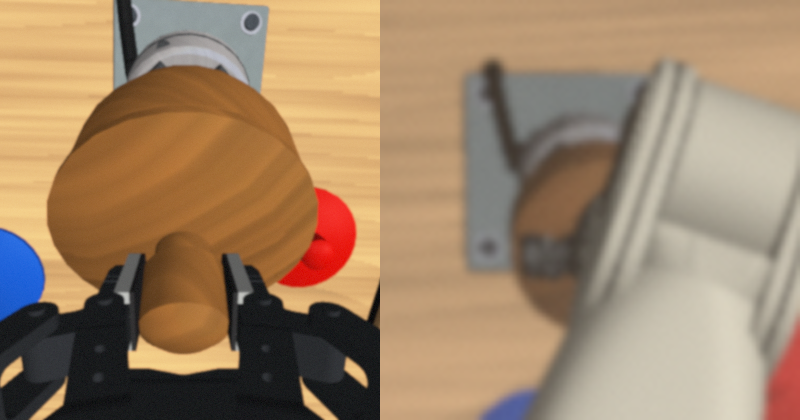

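The wrist view shows the knob still between the pads at (183,320). The grain now runs diagonally from about (130,240) to (240,150), so the lid has turned anticlockwise. I'll measure the grain angle on the rectified lid plane.

```bash
cat > grain.py <<'E'
from h import *
import sys
def grain(n):
    w=dict(np.load(n+".npz"));th=np.radians(26.9);a=np.array([-np.sin(th),0,np.cos(th)]);u=np.array([np.cos(th),0,np.sin(th)]);v=np.array([0,1.,0])
    c=np.array([.4789,-.185,.300])-a*.045
    S=200
    g=[(sx,sy) for sx in(-.06,.06) for sy in(-.06,.06)]
    H,_=cv2.findHomography(np.array([[ (sx+.06)/.12*S,(sy+.06)/.12*S] for sx,sy in g]),np.array([proj(w,c+sx*u+sy*v) for sx,sy in g]))
    r=cv2.warpPerspective(w["image"],np.linalg.inv(H),(S,S))
    G=cv2.GaussianBlur(cv2.cvtColor(r,cv2.COLOR_BGR2GRAY),(0,0),1.5).astype(float)
    gx=cv2.Sobel(G,cv2.CV_64F,1,0);gy=cv2.Sobel(G,cv2.CV_64F,0,1)
    X,Y=np.meshgrid(np.arange(S),np.arange(S));X=(X-S/2)*.12/S;Y=(Y-S/2)*.12/S
    m=(X>.018)&(np.hypot(X,Y)<.053)&(abs(Y)<.04)
    t=.5*np.arctan2(2*(gx*gy)[m].sum(),(gx**2-gy**2)[m].sum())
    coh=np.hypot((gx**2-gy**2)[m].sum(),2*(gx*gy)[m].sum())/(gx**2+gy**2)[m].sum()
    return np.degrees(t),coh   # gradient direction angle, u->v = anticlockwise
for n in sys.argv[1:]: print(n,grain(n))
E
python3 grain.py w1 w2 w3
```

```text
w1 (np.float64(-3.6934226118684417), np.float64(0.7696362471248346))
w2 (np.float64(0.3008003054280346), np.float64(0.9973119148143051))
w3 (np.float64(46.4378202403985), np.float64(0.8343449754333222))
```

>>> apply_moves([
  [0.07, 0, 0.21, 0],
  [0, 0, 0, 0],
  [0, 0, 0, 0.07],
  [0, 0, 0, 0.07],
  [0, 0, 0, 0.07],
], claw=0.45)

```text
clock: 14.05
eef_pos: [0.4854, -0.1835, 0.2929]
tool_rot: [0.995, -0.097, -0.001, -0.0]
ft_force: [0.0, 0.6, -0.1]
grip_width: 0.047
grasp_force: 0.0
```

>>> apply_moves([
  [0, 0, 0, 0],
  [0, 0, 0, 0],
  [0, 0, 0, 0],
  [0, 0, 0, 0],
  [0, 0, 0, 0],
], claw=1)

```text
clock: 14.47
eef_pos: [0.4853, -0.1836, 0.2939]
tool_rot: [0.995, -0.095, -0.0, -0.0]
ft_force: [-4.7, -0.1, 5.9]
grip_width: 0.0329
grasp_force: 59.8
```

>>> apply_moves([
  [0, 0, 0, -0.055],
  [0, 0, 0, -0.055],
  [0, 0, 0, -0.055],
  [0, 0, 0, -0.055],
  [0, 0, 0, 0],
])

```text
clock: 14.88
eef_pos: [0.4861, -0.1845, 0.2944]
tool_rot: [1.0, 0.02, 0.001, 0.001]
ft_force: [-2.5, 0.1, 5.9]
grip_width: 0.0323
grasp_force: 59.3
```

```bash
python3 s.py
```

```text
14.88 [ 0.4861 -0.1845  0.2944] yaw 2.26 z [ 0.0018 -0.0019 -1.    ] F [-2.5195  0.0804  5.9424] T [-0.4361  0.1029 -0.4828] w 0.03225182327356547 59.34823275252711 j6 2.7400623823019914
```

>>> apply_moves([
  [-0.03, 0, -0.08, 0],
  [-0.03, 0, -0.08, 0],
  [-0.01, 0, -0.05, 0],
  [0, 0, 0, 0],
  [0, 0, 0, 0],
])

```text
clock: 15.3
eef_pos: [0.485, -0.1844, 0.2973]
tool_rot: [1.0, 0.019, 0.0, 0.0]
ft_force: [3.5, -3.0, -0.9]
grip_width: 0.0324
grasp_force: 59.6
```

```bash
python3 s.py
```

```text
15.3 [ 0.485  -0.1844  0.2973] yaw 2.17 z [ 0.0008 -0.0009 -1.    ] F [ 3.5453 -3.0302 -0.9089] T [-0.852  -0.7669 -0.1068] w 0.032410663623580194 59.64773186635824 j6 2.7406674768820802
```

The axial force is now only the lid's weight (about 2.4 N) and the lid rose freely, so the lug is in the gap. I'll draw it out along the axis in small steps.

>>> apply_moves([
  [-0.03, 0, -0.08, 0],
  [-0.04, 0, -0.09, 0],
  [0, 0, 0, 0],
  [0, 0, 0, 0],
  [0, 0, 0, 0],
])

```text
clock: 15.72
eef_pos: [0.4833, -0.1842, 0.3009]
tool_rot: [1.0, 0.019, 0.0, 0.0]
ft_force: [4.4, -3.8, -0.1]
grip_width: 0.0324
grasp_force: 59.8
```

```bash
python3 s.py
```

```text
15.72 [ 0.4833 -0.1842  0.3009] yaw 2.16 z [ 0.0006 -0.0006 -1.    ] F [ 4.3533 -3.7945 -0.0963] T [-0.9889 -0.8356 -0.117 ] w 0.032419014264612654 59.797563395113684 j6 2.7398532211275746
```

>>> apply_moves([
  [0.025, 0.02, 0.01, 0],
  [-0.03, 0, -0.09, 0],
  [-0.04, 0, -0.09, 0],
  [0, 0, 0, 0],
  [0, 0, 0, 0],
])

```text
clock: 16.13
eef_pos: [0.4819, -0.1842, 0.3042]
tool_rot: [1.0, 0.019, -0.0, -0.0]
ft_force: [1.8, -3.3, -1.0]
grip_width: 0.0322
grasp_force: 59.9
```

```bash
python3 s.py
```

```text
16.13 [ 0.4819 -0.1842  0.3042] yaw 2.17 z [-0.0005  0.0003 -1.    ] F [ 1.7748 -3.2532 -1.0111] T [-0.6119 -0.3609 -0.105 ] w 0.03220112479789203 59.93634559156817 j6 2.7384887572248626
```

Forces are falling, so I'll continue along the axis.

>>> apply_moves([
  [0, 0.02, 0, 0],
  [-0.045, 0, -0.09, 0],
  [-0.045, 0, -0.09, 0],
  [0, 0, 0, 0],
  [0, 0, 0, 0],
])

```text
clock: 16.55
eef_pos: [0.4798, -0.1844, 0.3075]
tool_rot: [1.0, 0.019, -0.001, -0.001]
ft_force: [-0.2, 1.3, -2.2]
grip_width: 0.0324
grasp_force: 60.0
```

```bash
python3 s.py
```

```text
16.55 [ 0.4798 -0.1844  0.3075] yaw 2.18 z [-0.0014  0.001  -1.    ] F [-0.1684  1.2635 -2.1807] T [-0.0186  0.0011  0.0202] w 0.032424855126554485 60.02884567627916 j6 2.736357616130945
```

>>> apply_moves([
  [-0.045, 0, -0.09, 0],
  [-0.045, 0, -0.09, 0],
  [-0.045, 0, -0.09, 0],
  [0, 0, 0, 0],
  [0, 0, 0, 0],
])

```text
clock: 16.97
eef_pos: [0.4777, -0.185, 0.3133]
tool_rot: [1.0, 0.019, 0.0, 0.0]
ft_force: [-0.2, 0.9, -1.6]
grip_width: 0.0323
grasp_force: 60.1
```

```bash
python3 s.py
```

```text
16.97 [ 0.4777 -0.185   0.3133] yaw 2.16 z [ 0.0004 -0.0001 -1.    ] F [-0.1666  0.855  -1.5775] T [ 0.0215  0.0291 -0.0072] w 0.03229598941115498 60.053701658325735 j6 2.7343417974223945
```

Free. Now I'll lift further along the axis, roll to yaw 35° to respect the joint 6 range, and carry the lid over.

>>> apply_moves([
  [-0.4, 0, -0.8, 0],
  [-0.45, 0, -0.9, 0],
  [-0.45, 0, -0.9, 0],
  [-0.45, 0, -0.9, 0],
  [-0.25, 0, -0.9, 0],
])

```text
clock: 17.38
eef_pos: [0.4368, -0.1864, 0.4021]
tool_rot: [1.0, 0.019, -0.0, -0.0]
ft_force: [0.2, -0.3, -1.6]
grip_width: 0.0323
grasp_force: 60.0
```

>>> apply_moves([
  [0, 0, -0.1, -0.11],
  [0, 0, -0.1, -0.11],
  [0, 0, -0.1, -0.11],
  [0, 0, 0, -0.11],
  [0, 0, 0, -0.11],
])

```text
clock: 17.8
eef_pos: [0.4378, -0.1865, 0.4073]
tool_rot: [0.952, 0.305, 0.0, 0.0]
ft_force: [0.3, 0.6, -1.6]
grip_width: 0.0324
grasp_force: 60.0
```

```bash
python3 s.py
```

```text
17.8 [ 0.4378 -0.1865  0.4073] yaw 35.49 z [ 0.0004 -0.0002 -1.    ] F [ 0.2941  0.5684 -1.5855] T [0.0401 0.0737 0.0183] w 0.03237483354664033 60.02306626236532 j6 2.1194216273671262
```

>>> apply_moves([
  [0.5, -0.2, 0, 0],
  [0.95, -0.4, 0, 0],
  [0.95, -0.4, 0, 0],
  [0.95, -0.4, 0, 0],
  [0.95, -0.4, 0, 0],
])

```text
clock: 18.22
eef_pos: [0.488, -0.1061, 0.407]
tool_rot: [0.954, 0.3, 0.0, -0.0]
ft_force: [0.6, 0.7, -1.8]
grip_width: 0.0324
grasp_force: 60.0
```

>>> apply_moves([
  [0.95, -0.4, 0, 0],
  [0.95, -0.4, 0, 0],
  [0.95, -0.4, 0, 0],
  [0.95, -0.4, 0, 0],
  [0.95, -0.4, 0, 0],
])

```text
clock: 18.63
eef_pos: [0.5426, -0.0183, 0.4069]
tool_rot: [0.954, 0.301, -0.0, -0.0]
ft_force: [0.4, 0.3, -1.4]
grip_width: 0.0322
grasp_force: 60.0
```

>>> apply_moves([
  [0.95, -0.4, 0, 0],
  [0.95, -0.4, 0, 0],
  [0.95, -0.4, 0, 0],
  [0.95, -0.4, 0, 0],
  [0.95, -0.4, 0, 0],
])

```text
clock: 19.05
eef_pos: [0.5971, 0.0692, 0.4068]
tool_rot: [0.954, 0.301, -0.0, -0.0]
ft_force: [0.8, -0.1, -1.6]
grip_width: 0.0322
grasp_force: 60.0
```

>>> apply_moves([
  [0.95, -0.4, 0, 0],
  [0.9, -0.4, 0, 0],
  [0.5, -0.2, 0, 0],
  [0, 0, 0, 0],
  [0, 0, 0, 0],
])

```text
clock: 19.47
eef_pos: [0.6236, 0.1118, 0.4061]
tool_rot: [0.953, 0.302, -0.001, -0.0]
ft_force: [-0.0, 0.7, -1.8]
grip_width: 0.0322
grasp_force: 60.0
```

```bash
python3 s.py
python3 - <<'E'
from workcell import bot
import cv2,numpy as np
c=bot.camera("wrist"); np.savez("w4.npz",**c); t=bot.camera("scene"); np.savez("scene1.npz",**t)
b=cv2.resize(t["image"][80:280,190:390],(420,420),interpolation=cv2.INTER_CUBIC)
cv2.imwrite("pics/w4.png",np.hstack([c["image"][:,90:470],b]))
E
```

```text
19.47 [0.6236 0.1118 0.4061] yaw 35.15 z [-0.0014 -0.0004 -1.    ] F [-0.0422  0.6962 -1.7981] T [ 0.0562  0.0566 -0.0333] w 0.03219784681274036 60.01696440274827 j6 2.705670987576136
```

View pics/w4.png

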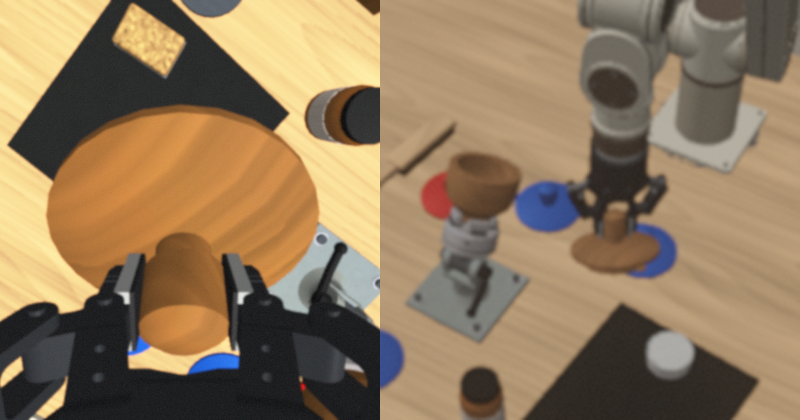

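The wrist view shows the lid still leaning in the jaws, with the mat corner at (377,113), the left corner at (100,147) and the cork at about (240,40). The scene view shows the box unmoved on the stand. I'll check the mat positions from the wrist view.

Run:
```python
from h import *
np.set_printoptions(precision=4,suppress=True)
w=dict(np.load("w4.npz"));s=dict(np.load("scene0.npz"))
for p in [(377,113),(100,147)]: print("mat",plane(w,p,.004))
for p in [(220,3),(277,42),(260,77),(204,38)]: print("cork",plane(w,p,.034))
# scene0 mat corners
for p in [(311,227),(369,265),(315,318),(259,275)]: print("mat s",plane(s,p,.004))
print("tin s",plane(s,(328,247),.034))
hsv=cv2.cvtColor(s["image"],cv2.COLOR_BGR2HSV);g=(hsv[...,2]<70).astype(np.uint8);g[:225]=0;g[325:]=0;g[:,:250]=0;g[:,375:]=0
k=max(cv2.findContours(g,0,1)[0],key=cv2.contourArea);q=cv2.approxPolyDP(cv2.convexHull(k),4,True)[:,0]
for p in q: print(p,plane(s,p,.004))
```

```text
mat [0.7627 0.0303 0.004 ]
mat [0.4953 0.3279 0.004 ]
cork [0.7476 0.2791 0.034 ]
cork [0.752  0.1962 0.034 ]
cork [0.7054 0.1901 0.034 ]
cork [0.7028 0.2742 0.034 ]
mat s [0.4701 0.0893 0.004 ]
mat s [0.5141 0.3383 0.004 ]
mat s [0.7844 0.2666 0.004 ]
mat s [0.7379 0.028  0.004 ]
tin s [0.5368 0.1887 0.034 ]
[304 226] [0.4788 0.0649 0.004 ]
[368 261] [0.5008 0.3288 0.004 ]
[325 323] [0.7839 0.3023 0.004 ]
[258 281] [0.7596 0.0371 0.004 ]
```

>>> apply_moves([
  [0, 0, 1, 0],
  [0, 0, 1, 0],
  [0, 0, 1, 0],
  [0, 0, 1, 0],
  [0, 0, 1, 0],
])

```text
clock: 19.98
eef_pos: [0.6228, 0.1095, 0.307]
tool_rot: [0.954, 0.301, 0.0, 0.0]
ft_force: [0.6, -0.3, -1.4]
grip_width: 0.0325
grasp_force: 60.0
```

>>> apply_moves([
  [0, 0, 1, 0],
  [0, 0, 1, 0],
  [0, 0, 1, 0],
  [0, 0, 1, 0],
  [0, 0, 1, 0],
])

```text
clock: 20.4
eef_pos: [0.623, 0.1096, 0.207]
tool_rot: [0.954, 0.301, 0.0, 0.0]
ft_force: [-0.1, 0.4, -2.2]
grip_width: 0.0324
grasp_force: 60.0
```

>>> apply_moves([
  [0, 0, 1, 0],
  [0, 0, 1, 0],
  [0, 0, 1, 0],
  [0, 0, 1, 0],
  [0, 0, 0.5, 0],
])

```text
clock: 20.82
eef_pos: [0.6216, 0.1094, 0.115]
tool_rot: [0.954, 0.301, -0.002, -0.0]
ft_force: [-0.1, -0.5, -1.6]
grip_width: 0.0324
grasp_force: 60.0
```

>>> apply_moves([
  [0, 0, 0.3, 0],
  [0, 0, 0.3, 0],
  [0, 0, 0.2, 0],
  [0, 0, 0, 0],
  [0, 0, 0, 0],
])

```text
clock: 21.23
eef_pos: [0.624, 0.1107, 0.1019]
tool_rot: [0.953, 0.302, 0.001, 0.0]
ft_force: [-0.4, -0.1, -0.4]
grip_width: 0.0321
grasp_force: 60.0
```

```bash
python3 s.py
```

```text
21.23 [0.624  0.1107 0.1019] yaw 35.16 z [ 0.0013  0.0002 -1.    ] F [-0.3771 -0.1302 -0.424 ] T [ 0.0055  0.0492 -0.0201] w 0.03207457038596192 60.01749944582116 j6 2.7036657399843063
```

>>> apply_moves([
  [0, 0, 0.25, 0],
  [0, 0, 0.25, 0],
  [0, 0, 0.2, 0],
  [0, 0, 0, 0],
  [0, 0, 0, 0],
])

```text
clock: 21.65
eef_pos: [0.623, 0.1107, 0.0865]
tool_rot: [0.953, 0.302, -0.001, -0.0]
ft_force: [0.3, 0.6, -1.6]
grip_width: 0.032
grasp_force: 60.0
```

>>> apply_moves([
  [0, 0, 0.05, 0],
  [0, 0, 0.05, 0],
  [0, 0, 0.05, 0],
  [0, 0, 0, 0],
  [0, 0, 0, 0],
])

```text
clock: 22.07
eef_pos: [0.6234, 0.1107, 0.0841]
tool_rot: [0.953, 0.302, -0.0, -0.0]
ft_force: [0.0, 0.0, -1.1]
grip_width: 0.0324
grasp_force: 60.0
```

```bash
python3 s.py
```

```text
22.07 [0.6234 0.1107 0.0841] yaw 35.17 z [-0.0001 -0.     -1.    ] F [ 0.0019  0.003  -1.1123] T [ 0.0131  0.0443 -0.0207] w 0.03235010250071814 60.02405008126516 j6 2.703567672442701
```

>>> apply_moves([
  [0, 0, 0.05, 0],
  [0, 0, 0.05, 0],
  [0, 0, 0, 0],
  [0, 0, 0, 0],
  [0, 0, 0, 0],
])

```text
clock: 22.48
eef_pos: [0.6235, 0.1107, 0.0821]
tool_rot: [0.953, 0.302, -0.0, -0.0]
ft_force: [-0.1, 0.1, -1.9]
grip_width: 0.0323
grasp_force: 60.0
```

>>> apply_moves([
  [0, 0, 0.05, 0],
  [0, 0, 0.05, 0],
  [0, 0, 0, 0],
  [0, 0, 0, 0],
  [0, 0, 0, 0],
])

```text
clock: 22.9
eef_pos: [0.624, 0.1109, 0.081]
tool_rot: [0.953, 0.302, 0.001, 0.0]
ft_force: [-0.1, -0.3, 4.5]
grip_width: 0.0323
grasp_force: 60.7
```

```bash
python3 s.py
```

```text
22.9 [0.624  0.1109 0.081 ] yaw 35.17 z [ 0.0015  0.0005 -1.    ] F [-0.1272 -0.2545  4.4879] T [ 0.0367  0.2809 -0.0614] w 0.03234292383532487 60.699280111002736 j6 2.7036104502513334
```

The lid's low edge touched at z≈0.081. I'll roll it level about that edge, moving along the arc.

>>> apply_moves([
  [0.16, 0, 0.04, 0],
  [0.165, 0, 0.045, 0],
  [0.165, 0, 0.055, 0],
  [0.165, 0, 0.06, 0],
  [0, 0, 0, 0],
])

```text
clock: 23.32
eef_pos: [0.6341, 0.1175, 0.077]
tool_rot: [0.953, 0.302, -0.0, 0.001]
ft_force: [-2.9, -1.8, 8.5]
grip_width: 0.0321
grasp_force: 62.8
```

```bash
python3 s.py
```

```text
23.32 [0.6341 0.1175 0.077 ] yaw 35.15 z [-0.0003 -0.0022 -1.    ] F [-2.9471 -1.7682  8.495 ] T [-0.7795  0.999   0.0103] w 0.03214625834677932 62.80019061257917 j6 2.712269095371569
```

>>> apply_moves([
  [0.155, 0, 0.07, 0],
  [0.155, 0, 0.075, 0],
  [0.14, 0, 0.08, 0],
  [0.135, 0, 0.085, 0],
  [0, 0, 0, 0],
])

```text
clock: 23.73
eef_pos: [0.6442, 0.1241, 0.0709]
tool_rot: [0.953, 0.302, 0.0, 0.001]
ft_force: [-0.7, -1.7, 7.2]
grip_width: 0.032
grasp_force: 65.5
```

```bash
python3 s.py;  python3 - <<'E'
from workcell import bot
import cv2,numpy as np
c=bot.camera("wrist"); np.savez("w5.npz",**c); t=bot.camera("scene")
b=cv2.resize(t["image"][180:320,250:390],(420,420),interpolation=cv2.INTER_CUBIC)
cv2.imwrite("pics/w5.png",np.hstack([c["image"][:,90:470],b]))
E
```

```text
23.73 [0.6442 0.1241 0.0709] yaw 35.15 z [ 0.001  -0.0024 -1.    ] F [-0.749  -1.7295  7.2019] T [-0.8442  0.7574  0.0526] w 0.03203410887576394 65.50760882673785 j6 2.719557976617678
```

View pics/w5.png

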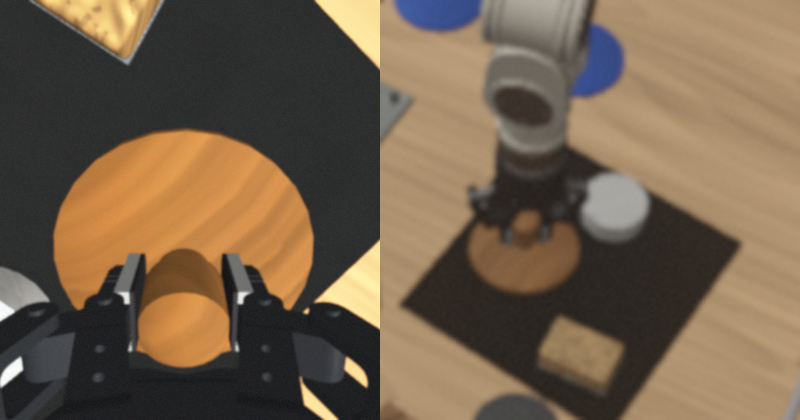

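The lid is levelling. In the wrist view its flange is centred at about (184,240), clear of the cork, the tin and the mat edges. I'll finish the arc.

>>> apply_moves([
  [0.1, 0, 0.06, 0],
  [0.1, 0, 0.07, 0],
  [0.09, 0, 0.07, 0],
  [0, 0, 0.02, 0],
  [0, 0, 0, 0],
])

```text
clock: 24.25
eef_pos: [0.6489, 0.1274, 0.0671]
tool_rot: [0.953, 0.302, 0.0, 0.001]
ft_force: [-2.3, -1.7, 10.0]
grip_width: 0.0319
grasp_force: 67.2
```

```bash
python3 s.py
```

```text
24.25 [0.6489 0.1274 0.0671] yaw 35.14 z [ 0.0013 -0.0021 -1.    ] F [-2.3405 -1.7221 10.0362] T [-0.8528  0.9164  0.0429] w 0.03191415429238758 67.20802690484561 j6 2.723125586617198
```

>>> apply_moves([
  [0.04, 0, 0.06, 0],
  [0.03, 0, 0.05, 0],
  [0, 0, 0, 0],
  [0, 0, 0, 0],
  [0, 0, 0, 0],
])

```text
clock: 24.67
eef_pos: [0.6507, 0.1286, 0.0654]
tool_rot: [0.953, 0.302, 0.001, 0.001]
ft_force: [-0.9, -0.6, 10.1]
grip_width: 0.0323
grasp_force: 68.0
```

```bash
python3 s.py
```

```text
24.67 [0.6507 0.1286 0.0654] yaw 35.16 z [ 0.003  -0.0011 -1.    ] F [-0.8616 -0.5862 10.0819] T [-0.5463  0.6719  0.0269] w 0.032285166654914904 68.00355093553662 j6 2.7238397545988335
```

>>> apply_moves([
  [0.04, 0, 0.05, 0],
  [0.02, 0, 0.05, 0],
  [0, 0, 0, 0],
  [0, 0, 0, 0],
  [0, 0, 0, 0],
])

```text
clock: 25.08
eef_pos: [0.6516, 0.1291, 0.0645]
tool_rot: [0.953, 0.302, 0.001, 0.001]
ft_force: [-3.0, -1.8, 15.0]
grip_width: 0.0322
grasp_force: 69.0
```

```bash
python3 s.py
python3 - <<'E'
from workcell import bot
import cv2,numpy as np
from h import *
c=bot.camera("wrist"); np.savez("w6.npz",**c)
# flange top front edge: predicted rows if flat with knob centre at pinch
o=bot.get_obs()["eef_pos"]
q=np.array([proj(c,np.array([o[0]+.0625*np.cos(f),o[1]+.0625*np.sin(f),.025])) for f in np.linspace(0,6.28,180)])
print("flat flange top row",q.min(0),q.max(0))
hsv=cv2.cvtColor(c["image"],cv2.COLOR_BGR2HSV);m=((hsv[...,1]>100)&(hsv[...,2]>100)).astype(np.uint8)
col=m[:,265:285].mean(1);r=np.where(col>.5)[0];r=r[r>90];print("seen top row",r[0])
row=m[235];x=np.where(row)[0];x=x[(x>100)&(x<440)];print("row235 cols",x.min(),x.max())
E
```

```text
25.08 [0.6516 0.1291 0.0645] yaw 35.15 z [ 0.0034 -0.0011 -1.    ] F [-2.9897 -1.808  14.9994] T [-0.6478  1.2999  0.1358] w 0.03215601020960928 68.97411592304707 j6 2.7244197639234526
flat flange top row [142.70672103 124.70082712] [402.83566834 367.85664772]
seen top row 142
row235 cols 148 398
```

```bash
cat > flat.py <<'E'
from h import *
import sys
from scipy.optimize import least_squares
w=dict(np.load(sys.argv[1]+".npz"));hsv=cv2.cvtColor(w["image"],cv2.COLOR_BGR2HSV)
m=((hsv[...,1]>100)&(hsv[...,2]>100)).astype(np.uint8)
P=[]
r1=int(sys.argv[2]);lo,hi=map(int,sys.argv[3:5])
n,lab,st,ct=cv2.connectedComponentsWithStats(m[:r1]); 
k=lab[r1-10,int(sys.argv[5])]
for r in range(0,r1):
    x=np.where(lab[r]==k)[0]
    if len(x)>20 and lo<x.min() and x.max()<hi: P+=[(x.min(),r),(x.max()+1,r)]
P=np.array(P,float);print(len(P),P[0],P[-2:].tolist())
tx=np.array([np.cos(np.radians(35.15)),np.sin(np.radians(35.15)),0]);ty=np.array([tx[1],-tx[0],0])
def f(p,z=None):
    # circle centre (x,y), tilt about tool y; radius fixed 62.5, contact of low spigot edge sets height
    c,s=np.cos(p[2]),np.sin(abs(p[2])); nz=np.array([0,0,1.])
    a=np.cos(p[2])*nz-np.sin(p[2])*tx; C=np.array([p[0],p[1],.004+.0455*s+.021*c])
    out=[]
    for q in P:
        o,d=ray(w,q);X=o+d*((C-o)@a)/(d@a);out.append(np.linalg.norm(X-C)-.0625)
    return np.array(out)*1e3
for t0 in (.1,-.1):
    s=least_squares(f,[.65,.128,t0],x_scale=[.01,.01,.1]);print(s.x[:2],"tilt deg",np.degrees(s.x[2]),"rms mm",np.sqrt((s.fun**2).mean()))
for t in(0,):
    s=least_squares(lambda p:f([p[0],p[1],0]),[.65,.128],x_scale=.01);print("flat",s.x,np.sqrt((s.fun**2).mean()),s.fun[::20])
E
python3 flat.py w6 240 100 440 270
```

```text
196 [260. 142.] [[146.0, 239.0], [400.0, 239.0]]
[0.64592876 0.12476892] tilt deg -0.20201282107372365 rms mm 0.14774749660635556
[0.64592876 0.12476892] tilt deg -0.2020124963518612 rms mm 0.14774749660636588
flat [0.6459335  0.12477195] 0.14803290110276912 [ 0.04407582 -0.07056705 -0.17221277  0.12504023 -0.07788331  0.08471482
 -0.2301122  -0.02471291  0.29076161  0.22053158]
```

The lid lies flat (0.2° tilt, 0.15 mm fit residual) at (0.646, 0.125). I'll relieve the pressure, open, and rise.

>>> apply_moves([
  [-0.05, 0, -0.06, 0],
  [0, 0, 0, 0],
  [0, 0, 0, 0],
  [0, 0, 0, 0],
  [0, 0, 0, 0],
])

```text
clock: 25.55
eef_pos: [0.6513, 0.129, 0.0648]
tool_rot: [0.953, 0.302, 0.002, 0.001]
ft_force: [0.3, -2.0, 8.2]
grip_width: 0.0317
grasp_force: 68.2
```

>>> apply_moves([
  [0, 0, 0, 0],
  [0, 0, 0, 0],
  [0, 0, 0, 0],
  [0, 0, 0, 0],
  [0, 0, 0, 0],
], claw=0.35)

```text
clock: 25.97
eef_pos: [0.6494, 0.1292, 0.0618]
tool_rot: [0.953, 0.302, -0.001, -0.0]
ft_force: [1.2, -0.6, -0.0]
grip_width: 0.0554
grasp_force: 0.0
```

>>> apply_moves([
  [0, 0, 0, 0],
  [0, 0, -0.2, 0],
  [0, 0, -0.5, 0],
  [0, 0, -1, 0],
  [0, 0, -1, 0],
])

```text
clock: 26.38
eef_pos: [0.6492, 0.1291, 0.117]
tool_rot: [0.953, 0.302, -0.001, -0.0]
ft_force: [1.1, 0.4, 0.4]
grip_width: 0.0556
grasp_force: 0.0
```

>>> apply_moves([
  [0, 0, -1, 0],
  [0, 0, -1, 0],
  [0, 0, -1, 0],
  [0, 0, -0.5, 0],
  [0, 0, 0, 0],
])

```text
clock: 26.8
eef_pos: [0.6517, 0.1297, 0.1908]
tool_rot: [0.953, 0.302, 0.004, 0.0]
ft_force: [0.9, 0.7, 0.6]
grip_width: 0.0553
grasp_force: 0.0
```

```bash
python3 s.py
python3 - <<'E'
from workcell import bot
import cv2,numpy as np
c=bot.camera("wrist"); np.savez("w7.npz",**c); t=bot.camera("scene")
cv2.imwrite("pics/w7.png",np.hstack([c["image"][:,90:470],cv2.resize(t["image"][120:330,180:390],(420,420),interpolation=cv2.INTER_CUBIC)]))
E
```

```text
26.8 [0.6517 0.1297 0.1908] yaw 35.17 z [ 0.0071  0.0014 -1.    ] F [0.921  0.6604 0.5535] T [ 0.0465 -0.0036  0.007 ] w 0.05529380690558908 0.0 j6 2.724210737587092
```

View pics/w7.png

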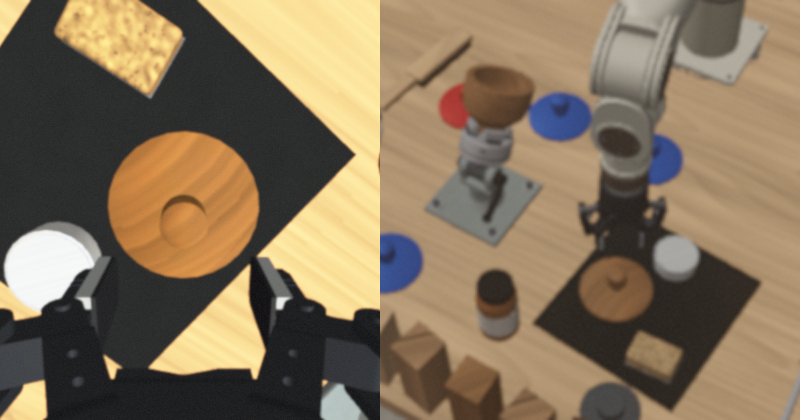

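The wrist view shows the lid flat and knob-up at (184,205), wholly on the mat and clear of the tin, the cork and the edges. The scene view shows the box unshifted and the bystanders in place.

```bash
python3 -c "
from workcell import bot
print(bot.job_done())"
```

```text
the job is handed in; nothing more can be done
None
```

The lid is off the box and lies flat, knob up, wholly on the free part of the mat. In the last pictures the box had not visibly shifted and the other things stood where they were; the job is handed in, about 27 s on the clock.

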